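Hold the index head at its third stop

ROBOT

A 6-joint arm with a two-finger parallel gripper is mounted at the origin on the work surface. World frame = base frame: x ahead of the robot, y to its left, z up, the work surface at z = 0. Lengths are in m, angles in degrees, forces in N, time in s.
With the tool pointing down it reaches from about 0.375 to 0.9 m from the base axis. Payload 3.1 kg.
Tool frame: the origin (TCP) lies at the very end of the fingers, on their centre line; the grasp point (between the pads) lies 19 mm behind it (bot.tcp_to_grasp is the distance from the TCP to the grasp point, in m); z points along the fingers, y is the direction in which the jaws open and shut (so a half turn about z gives the same grasp; the last joint's range is limited). The gripper opens to 87 mm and grips with 3 to 60 N. Pads are 19 mm wide; open, the fingers measure 117 mm over their backs; the gripper's body (75 mm by 190 mm) begins 51 mm behind the grasp point.
Start: joints at [-81.503, 30.224, 82.088, -0, 67.689, -10.227], TCP at [0.201, -0.592, 0.223] pointing down, gripper open.
Joint ranges: [-176.69, 176.69], [-43.24, 126.21], [12.49, 139.97], [-82, 262], [0, 151.66], [-163.58, 163.58]. Speed limits (degrees/s): [159.86, 159.86, 180, 180, 180, 180].

INTERFACE

Orientations are given as a 3x3 rotation matrix whose columns are the frame's x, y, z axes.
In Python, from rig import telemetry, eyes, order, bot gives the robot as it stands. The module is installed in compiled form; this text tells all that it offers.
- The arm moves only by the tool servo_tool, never from a script. Its argument "targets" is a list of rows, each a list of 2 entries, a list of its own where there are three numbers: the shift along the tool's x, y, z in m, then the turn, a rotation vector about the tool's x, y, z in rad. In form: [[[tx, ty, tz], [wx, wy, wz]], ...]. A call has 1 to 12 rows; each row is the pose to reach, as a shift and turn from the pose commanded when the call began, along the tool's axes at that moment; what a row does not reach only later rows make up. A row lasts 1/8 s, in which the tool goes at most 62.5 mm and 10.7 degrees, less where a joint would pass 70% of its speed; a pose out of reach is approached as far as the arm can. A call with a gripper value outside its range is refused whole. "gripper" is the finger opening in m, from 0 to 0.087, set as the call begins (left out, the last holds). The fingers move at their own pace and stop on an object; the grip force is fixed at half the most. Time passes only in rows, so rows that repeat a pose let the fingers close. It gives the time, the measured TCP pose, the force and the opening at its end, in the units of the state.
- telemetry.read_state(): the state, without advancing time (a new reading comes with each control period).
- eyes.capture(name): name is "side" or "top" or "wrist"; returns a dict with "pixels" (384x512x3 uint8, blue, green, red), "intrinsics" (3x3 intrinsics, pixels), "extrinsics" (4x4, takes a point from camera to world coordinates); the wrist camera has in their place "T_tool_cam" (4x4, takes a point from camera to tool coordinates, whose origin is the TCP and whose axes are the flange's). Camera axes: x right, y down, z forward; pixel columns grow to the right and rows downward; lengths in m; the calibration is good to about 2 mm. A picture is of the moment at which its call begins: read the wrist's pose just before it. There is no depth.
- order.hand_in(): hands the job in, once; it reports no verdict.
The state is a dict: "time_s": time; "joint_positions": joint angles; "qvel": joint speeds; "tau": joint torques, N m; "position": TCP position; "tcp_rot": TCP orientation; "force": force on the tool from outside, world axes, zero at the start; "moment": the same for the moment, N m; "opening": opening from 0.0 (shut) to 1.0 (fully open).
Only numpy, scipy, OpenCV 4.12 (cv2) and the standard library are available. Lean on these libraries where they do the work, as an engineer would, in place of code of your own. Each camera call takes 0.05 s, during which the arm holds its last target. There are 200 camera calls.

TASK

The scratch tester's round index head is covered by a loose lid: lift the lid off by its knob and set it down gently, right way up and wholly on the flat rubber mat. Then grip the bar knob inside the head, turn it clockwise (seen from above) from its home stop, counting the clicks you feel, to the third click and not past it, and finish while still gripping it there, because it springs back home if let go. Leave the other loose things on the cart where they lie.

Things in the scene. Friction and masses are not known exactly. Their poses are not given: they have to be found in the camera images.
- well: Index head: a fixed round dark steel open-topped well, outside 144 mm diameter (156 mm at its 6 mm thick foot flange), inside 132 mm diameter, rim 62 mm above the cart top. Origin at the centre of its underside, on the cart top; z up. The bar knob stands in its middle, on its axis. It stands on the robot's left or right; the mat is on the other side.
- mat: Flat square dark rubber mat, 210 x 210 mm, 4 mm thick, fixed on the cart. Origin at the centre of its underside, on the cart top; x and y along its sides.
- lid: Loose aluminium lid, about 0.3 kg: disc 144 mm across, 5 mm thick, over a 6 mm deep, 124 mm wide spigot that sits in the well with 4 mm play. Origin at the centre of the spigot's underside, 56 mm above the cart top at the start; z up. Black plastic knob on top, in the middle: stem 18 mm in diameter from 11 to 21 mm above the origin, head 28 mm in diameter from 21 to 49 mm.
- lid_knob (a point): Point on the lid's axis inside the knob's head, 35 mm above the lid's origin and 14 mm below the knob's top: where to grip it.
- selector_grip (a point): Where to grip the bar knob: point on its turning axis, 40 mm above the cart top. Black plastic bar 46 mm long, 14 mm wide across its flat upright sides, from 20 to 50 mm above the cart top, on a 48 mm aluminium disc whose top is at 20 mm. The point turns with the bar: x along its length, y across its flat sides, z up.
- selector (a joint): Bar knob angle, rad: 0 at home, growing clockwise from above. Click stops (V pockets) at 0.4, 0.8, 1.2 (third), 1.6; travel ends at 1.8. A return spring, 0.14 N m at home to 0.19 at 1.6, is stronger than the clicks: let go anywhere, it returns to 0. Resistance sinks to 0.04-0.08 N m as the bar runs into a stop and jumps at the stop to 0.25-0.29 (home: 0.24).
- brick: Bystander: buff engineering brick 215 x 102 x 65 mm with a chipped corner, lying flat; origin at the centre of its underside.
- caliper: Bystander: aluminium vernier caliper, 230 mm long along its x, lying flat; origin at the middle of its beam's underside.
- scribe: Bystander: blue plastic hardness scribe, 130 mm long along its x, 13 mm thick, lying; origin at its underside near the middle.
- cube1: Bystander: orange plastic sample cube, 40 mm; origin at the centre of its underside.
- cube2: Bystander: a second orange plastic sample cube, 40 mm; origin at the centre of its underside.
- weight: Bystander: steel knobbed test weight, 52 mm diameter, 72 mm tall; origin at the centre of its underside.
There are look-alikes about, which are no part of the job. Of the things that look like the lid, the middle-sized one is meant. There is more than one size of the well; the one meant has the size given above.

How it is judged:
By the outcome, as a careful person would: the job done as asked, in the order asked, and still so for the second after the job is handed in, while the arm keeps its last pose, push and grip.
It also fails if it takes over 72 s, if anything falls off the work surface, if the arm or the gripper's body presses on something with over 40 N, if the wrist force passes 120 N, or if a joint passes its speed limit or range.

## Working session

There is one attempt and no reset: what is moved stays moved. The work goes in short steps, Python scripts to look and compute and a tool call to move; the robot and the scene stay as the last step left them, time stands still between calls to the robot, and variables do not carry over. Pictures are saved under pics/ and viewed, about 8 in all and at most 12, crops included, and the job is handed in when it is done.

Besides the shell and the picture viewer there is one more tool, called after "Call:" as name([rows], argument=value, ...), one row to a line, values as JSON. servo_tool: Moves the arm, as the interface text tells. Its arguments: {"type":"object","properties":{"targets":{"type":"array","items":{"type":"array"}},"gripper":{"type":"number"}},"required":["targets"]}

```bash
mkdir -p pics; cat > h.py <<'E'
import numpy as np, cv2
from rig import telemetry, eyes, order, bot
def snap(n,f):
    s=telemetry.read_state(); c=eyes.capture(n); cv2.imwrite('pics/'+f,c['pixels'])
    K=np.array(c['intrinsics'])
    if n=='wrist':
        T=np.eye(4);T[:3,:3]=s['tcp_rot'];T[:3,3]=s['position'];E=T@np.array(c['T_tool_cam'])
    else: E=np.array(c['extrinsics'])
    np.savez('pics/'+f+'.npz',K=K,E=E); return c['pixels'],K,E
def load(f):
    d=np.load('pics/'+f+'.npz'); return d['K'],d['E']
def pix2w(K,E,u,v,z):
    r=E[:3,:3]@np.linalg.solve(K,[u,v,1.]); o=E[:3,3]; return o+r*(z-o[2])/r[2]
def w2pix(K,E,p):
    q=E[:3,:3].T@(np.array(p).T-E[:3,3:4]) if np.ndim(p)>1 else E[:3,:3].T@(np.array(p)-E[:3,3]); q=K@q; return (q[:2]/q[2]).T
E
python3 - <<'E'
from h import *
s=telemetry.read_state(); print(s)
a,K,E=snap('top','top0.png'); print(K,E)
b,K,E=snap('side','side0.png'); print(E)
snap('wrist','wr0.png')
E
```

```text
{'time_s': 0.0, 'joint_positions': array([-8.15055499e+01,  3.02771450e+01,  8.21591556e+01, -1.32398969e-03,
        6.76898037e+01, -1.02266175e+01]), 'qvel': array([ 0.05718865,  0.06976798, -0.00897506, -0.05409134,  0.06439135,
       -0.07297873]), 'tau': array([ 8.08253990e-04, -4.40041494e+01, -1.76588738e+01,  6.32102718e-02,
        5.81855793e-02, -1.75753626e-04]), 'position': array([ 0.20051496, -0.59115659,  0.22157581]), 'tcp_rot': array([[ 9.47089566e-01,  3.20969212e-01, -3.46251605e-04],
       [ 3.20969186e-01, -9.47087143e-01,  2.17363260e-03],
       [ 3.69738700e-04, -2.16976085e-03, -9.99997578e-01]]), 'force': array([ 0.12518234, -0.19138595,  0.57059574]), 'moment': array([ 0.02840465, -0.01127742, -0.02359341]), 'opening': 1.0038033771519468}
[[444.80849525   0.         262.16345727]
 [  0.         444.80849525 193.27145868]
 [  0.           0.           1.        ]] [[-0.01744281 -0.99470342  0.10129592  0.35077334]
 [-0.99976538  0.01865297  0.01101185 -0.00282505]
 [-0.01284299 -0.10108008 -0.99479539  1.7692895 ]
 [ 0.          0.          0.          1.        ]]
[[-0.81790429 -0.43512986  0.37642339  0.03452866]
 [-0.575132    0.63651174 -0.51388323  0.64231875]
 [-0.01599196 -0.63680044 -0.7708628   1.03855489]
 [ 0.          0.          0.          1.        ]]
```

View pics/top0.png

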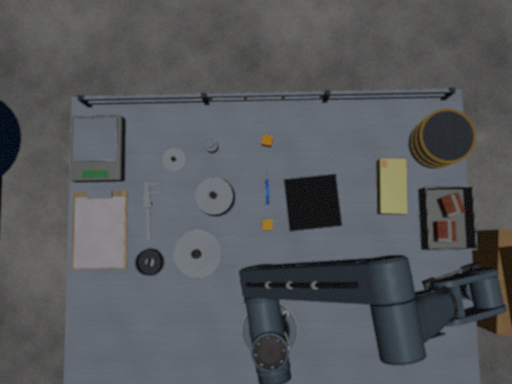

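View pics/side0.png

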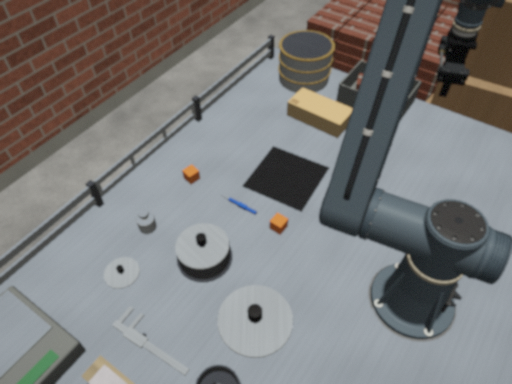

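Top view: the lid on the well is at (214,196), the large decoy lid at (197,254) and the small one at (174,159). The small well is at (150,262), the mat at (313,202), the cubes at (267,140) and (267,225), and the scribe at (267,191).

```bash
python3 - <<'E'
from h import *
K,E=load('top0.png')
im=cv2.imread('pics/top0.png')
for n,u,v,z in [('lidknob',213,195,.10),('lid',214.5,195.5,.067),('mat',313,202,.004),('brick',393,186,.065),('cubeN',267,140,.04),('cubeS',267,225,.04),('scribe',267,191,.01),('cal',150,210,.005),('big',197,254,.005),('small',174,159,.005),('weight',211,146,.06)]:
    print(n,pix2w(K,E,u,v,z).round(3))
g=im.max(2); m=(g<60).astype(np.uint8); m[:,:275]=0;m[:,350:]=0;m[:165]=0;m[240:]=0
c=max(cv2.findContours(m,0,1)[0],key=cv2.contourArea); r=cv2.minAreaRect(c); print(r)
b=cv2.boxPoints(r); print(np.array([pix2w(K,E,*q,.004) for q in b]).round(4)); print(pix2w(K,E,*r[0],.004))
w=np.load('pics/wr0.png.npz');print(w['K'],w['E'])
s=telemetry.read_state();R=s['tcp_rot']
for t in ([.48,.22,.35],):print(R.T@(np.array(t)-s['position']))
print(bot.tcp_to_grasp,[x for x in dir(bot) if x[0]!='_'])
E
```

```text
lidknob [0.518 0.201 0.1  ]
lid [0.519 0.2   0.067]
mat [ 0.492 -0.185  0.004]
brick [ 0.543 -0.487  0.065]
cubeN [ 0.738 -0.007  0.04 ]
cubeS [ 0.403 -0.     0.04 ]
scribe [ 0.539 -0.003  0.01 ]
cal [0.472 0.465 0.005]
big [0.295 0.278 0.005]
small [0.676 0.369 0.005]
weight [0.714 0.213 0.06 ]
((312.41192626953125, 202.18519592285156), (51.403194427490234, 51.45693588256836), 83.82982635498047)
[[ 0.5846 -0.0719  0.004 ]
 [ 0.603  -0.2768  0.004 ]
 [ 0.3988 -0.2916  0.004 ]
 [ 0.3806 -0.0891  0.004 ]]
[ 0.49116603 -0.18240827  0.004     ]
[[335.09875839   0.         258.37047423]
 [  0.         335.09875839 187.81764431]
 [  0.           0.           1.        ]] [[ 0.3207138  -0.91373886 -0.2494473   0.26845378]
 [-0.94717177 -0.31019151 -0.08152831 -0.568212  ]
 [-0.00288085  0.2624167  -0.96495035  0.38424795]
 [ 0.          0.          0.          1.        ]]
[ 0.52513555 -0.67890765 -0.1269306 ]
0.0187 ['PlanningError', 'tcp_to_grasp']
```

Call:
servo_tool([
  [[0.03,-0.035,-0.005],[0,0,0]],
  [[0.065,-0.075,-0.01],[0,0,0]],
  [[0.1,-0.116,-0.01],[0,0,0]],
  [[0.135,-0.157,-0.01],[0,0,0]],
  [[0.17,-0.198,-0.01],[0,0,0]],
  [[0.205,-0.239,-0.01],[0,0,0]],
  [[0.24,-0.28,-0.01],[0,0,0]],
  [[0.275,-0.32,-0.01],[0,0,0]],
  [[0.31,-0.361,-0.01],[0,0,0]],
  [[0.345,-0.402,-0.01],[0,0,0]],
  [[0.38,-0.442,-0.01],[0,0,0]],
  [[0.415,-0.483,-0.01],[0,0,0]],
])

```text
time_s: 1.65
position: [0.4391, 0.0004, 0.2326]
tcp_rot: [[0.947, 0.321, 0.0], [0.321, -0.947, -0.0], [0.0, 0.0, -1.0]]
force: [1.0, -0.0, -0.3]
opening: 1.002
```

Call:
servo_tool([
  [[0.035,-0.041,0],[0,0,0]],
  [[0.07,-0.082,0],[0,0,0]],
  [[0.105,-0.123,0],[0,0,0]],
  [[0.13,-0.15,0],[0,0,0]],
  [[0.14,-0.163,0],[0,0,0]],
  [[0.14,-0.163,0],[0,0,0]],
  [[0.14,-0.163,0],[0,0,0]],
])

```text
time_s: 2.52
position: [0.5181, 0.1968, 0.2323]
tcp_rot: [[0.947, 0.32, -0.001], [0.32, -0.947, -0.001], [-0.002, 0.0, -1.0]]
force: [-1.1, 0.6, 0.2]
opening: 1.0
```

```bash
python3 - <<'E'
from h import *
s=telemetry.read_state(); print(s['position'],s['joint_positions'],s['tcp_rot'].round(3),s['time_s'],s['force'])
snap('wrist','wr1.png')
E
```

```text
[0.51812845 0.19680377 0.23233968] [ 9.26495023e+00  2.41278722e+01  9.16384699e+01 -3.79590918e-02
  6.43199921e+01  8.06140563e+01] [[ 0.947  0.32  -0.001]
 [ 0.32  -0.947 -0.001]
 [-0.002  0.    -1.   ]] 2.525 [-1.11804883  0.60444627  0.16753367]
```

View pics/wr1.png

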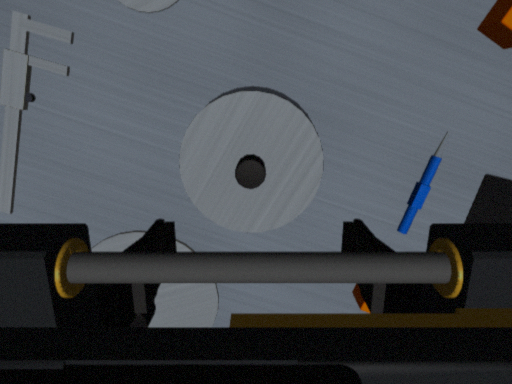

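Wrist view: the lid disc spans columns 180–323 and rows 91–231, and the knob's top face is at about (250,171).

```bash
python3 - <<'E'
from h import *
K,E=load('wr1.png'); g=cv2.imread('pics/wr1.png').max(2)
c=max(cv2.findContours((g[140:205,215:290]<70).astype(np.uint8),0,1)[0],key=cv2.contourArea)+[215,140]
print(cv2.boundingRect(c),cv2.fitEllipse(c))
l=pix2w(K,E,180,161,.067);r=pix2w(K,E,323.5,161,.067);t=pix2w(K,E,252,91,.067);b=pix2w(K,E,252,231.5,.067)
print(np.linalg.norm(l-r),np.linalg.norm(t-b),(l+r)/2,(t+b)/2)
# model fit: project rim & knob for refinement
from scipy.optimize import least_squares
th=np.linspace(0,2*np.pi,80)
def circ(p,r,z): return np.c_[p[0]+r*np.cos(th),p[1]+r*np.sin(th),0*th+z]
def f(p):
    q=w2pix(K,E,circ(p,.072,.067)); return [q[:,0].min()-180,q[:,0].max()-323.5,q[:,1].min()-91,q[:,1].max()-231.5]
o=least_squares(f,[.518,.2]);print(o.x,f(o.x))
d=cv2.convexHull(c)[:,0]; 
def fk(p):
    P=np.vstack([circ(p,.014,.105),circ(p,.014,.077)]);q=w2pix(K,E,P)
    x,y,w,h=cv2.boundingRect(c);return [q[:,0].min()-x,q[:,0].max()-x-w,q[:,1].min()-y,q[:,1].max()-y-h]
o=least_squares(fk,[.518,.2]);print(o.x,fk(o.x))
s=telemetry.read_state();print(s['tcp_rot'].T@(np.array([*o.x,.072])-s['position']))
E
```

```text
(235, 154, 31, 35) ((250.07339477539062, 171.31288146972656), (30.1201171875, 33.41422653198242), 7.796859264373779)
0.1424285430942635 0.14199348074019927 [0.52509508 0.20676508 0.067     ] [0.52115044 0.20518416 0.067     ]
[0.52081347 0.20532256] [np.float64(-0.6505309002673982), np.float64(0.6504669878647746), np.float64(-0.8057654624015811), np.float64(1.0970871151815231)]
[0.52044058 0.20558966] [np.float64(-0.27788953267753413), np.float64(0.2778718495654857), np.float64(-0.5384658449850974), np.float64(0.5277201233761275)]
[ 0.00511033 -0.00775674  0.1604341 ]
```

Call:
servo_tool([
  [[0.005,-0.008,0.03],[0,0,0]],
  [[0.005,-0.008,0.065],[0,0,0]],
  [[0.005,-0.008,0.1],[0,0,0]],
  [[0.005,-0.008,0.13],[0,0,0]],
  [[0.005,-0.008,0.15],[0,0,0]],
  [[0.005,-0.008,0.158],[0,0,0]],
  [[0.005,-0.008,0.159],[0,0,0]],
  [[0.005,-0.008,0.159],[0,0,0]],
])

```text
time_s: 3.58
position: [0.5218, 0.2071, 0.0744]
tcp_rot: [[0.947, 0.321, 0.002], [0.321, -0.947, 0.0], [0.002, 0.0, -1.0]]
force: [0.0, -0.1, -0.8]
opening: 0.998
```

Call:
servo_tool([
  [[0,0,0],[0,0,0]],
  [[0,0,0],[0,0,0]],
  [[0,0,0],[0,0,0]],
  [[0,0,0],[0,0,0]],
  [[0,0,0],[0,0,0]],
  [[0,0,0],[0,0,0]],
  [[0,0,0],[0,0,0]],
  [[0,0,0],[0,0,0]],
], gripper=0.015)

```text
time_s: 4.58
position: [0.5211, 0.2071, 0.0735]
tcp_rot: [[0.947, 0.321, -0.0], [0.321, -0.947, -0.0], [-0.0, 0.0, -1.0]]
force: [0.3, -1.4, 0.5]
opening: 0.31
```

Call:
servo_tool([
  [[0,0,-0.005],[0,0,0]],
  [[0,0,-0.012],[0,0,0]],
  [[0,0,-0.025],[0,0,0]],
  [[0,0,-0.045],[0,0,0]],
  [[0,0,-0.07],[0,0,0]],
  [[0,0,-0.095],[0,0,0]],
  [[0,0,-0.11],[0,0,0]],
  [[0,0,-0.11],[0,0,0]],
])

```text
time_s: 5.58
position: [0.5218, 0.2075, 0.185]
tcp_rot: [[0.947, 0.321, 0.003], [0.321, -0.947, 0.001], [0.003, 0.0, -1.0]]
force: [-0.2, -0.1, -3.6]
opening: 0.314
```

```bash
python3 - <<'E'
from h import *
s=telemetry.read_state(); print(s['position'],s['force'],s['opening'])
print(s['tcp_rot'].T@(np.array([.4912,-.1824,.0205])-s['position']))
a=snap('side','side1.png')[0]; b=snap('wrist','wr2.png')[0]
cv2.imwrite('pics/c1.png',np.hstack([a,b])[:, :][::1, ::1] if 0 else cv2.resize(np.hstack([a,b]),(800,300)))
E
```

```text
[0.52182644 0.20745148 0.18499887] [-0.15993496 -0.07473817 -3.58736248] 0.31371847413373144
[-0.15469545  0.35930303  0.16417274]
```

View pics/c1.png

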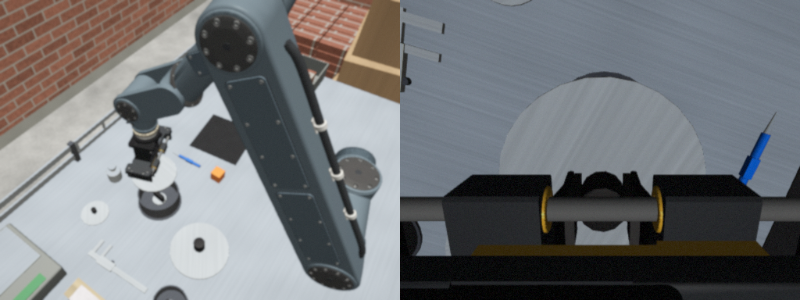

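The lid is held level above the open well (−3.6 N), so I'll carry it to the mat.

Call:
servo_tool([
  [[-0.008,0.018,0],[0,0,0]],
  [[-0.023,0.054,0],[0,0,0]],
  [[-0.042,0.098,0],[0,0,0]],
  [[-0.062,0.143,0],[0,0,0]],
  [[-0.081,0.188,0],[0,0,0]],
  [[-0.1,0.233,0],[0,0,0]],
  [[-0.12,0.278,0],[0,0,0]],
  [[-0.138,0.32,0],[0,0,0]],
  [[-0.15,0.348,0],[0,0,0]],
  [[-0.155,0.359,0],[0,0,0]],
  [[-0.155,0.359,0],[0,0,0]],
  [[-0.155,0.359,0],[0,0,0]],
])

```text
time_s: 7.18
position: [0.4889, -0.1812, 0.1832]
tcp_rot: [[0.947, 0.322, -0.001], [0.322, -0.947, 0.001], [-0.001, -0.002, -1.0]]
force: [-0.2, 0.1, -3.5]
opening: 0.312
```

Call:
servo_tool([
  [[0,0,0.02],[0,0,0]],
  [[0,0,0.05],[0,0,0]],
  [[0,0,0.08],[0,0,0]],
  [[0,0,0.11],[0,0,0]],
  [[0,0,0.13],[0,0,0]],
  [[0,0,0.14],[0,0,0]],
  [[0,0,0.147],[0,0,0]],
  [[0,0,0.15],[0,0,0]],
  [[0,0,0.15],[0,0,0]],
  [[0,0,0.15],[0,0,0]],
])

```text
time_s: 8.43
position: [0.4899, -0.1828, 0.0341]
tcp_rot: [[0.947, 0.321, 0.001], [0.321, -0.947, -0.001], [0.001, 0.001, -1.0]]
force: [0.4, 1.5, -3.3]
opening: 0.314
```

```bash
python3 - <<'E'
from h import *
s=telemetry.read_state(); print(s['position'],s['force'],s['opening'],s['joint_positions'])
a=snap('side','side2.png')[0]; b=snap('wrist','wr3.png')[0]; c=snap('top','top2.png')[0]
cv2.imwrite('pics/c2.png',np.hstack([b[:,60:460],cv2.resize(c[140:290,150:350],None,fx=2,fy=2.56)]))
E
```

```text
[ 0.48989413 -0.18276989  0.03409089] [ 0.35413352  1.49475293 -3.25487218] 0.31424163394413834 [-3.27162962e+01  3.99204937e+01  1.04775577e+02  9.94867957e-04
  3.52338496e+01  3.85626594e+01]
```

View pics/c2.png

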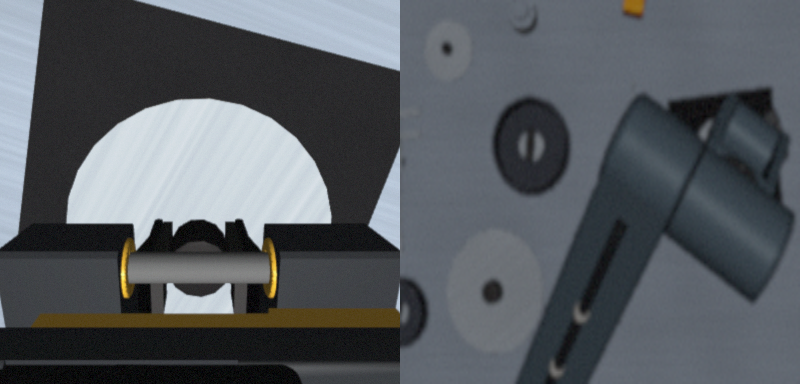

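The lid is centred over the mat, so I'll lower it slowly. In the top view the bar appears roughly along world x.

Call:
servo_tool([
  [[0,0,0.003],[0,0,0]],
  [[0,0,0.006],[0,0,0]],
  [[0,0,0.008],[0,0,0]],
  [[0,0,0.01],[0,0,0]],
  [[0,0,0.011],[0,0,0]],
  [[0,0,0.0115],[0,0,0]],
  [[0,0,0.0115],[0,0,0]],
])

```text
time_s: 9.45
position: [0.4895, -0.1825, 0.0221]
tcp_rot: [[0.947, 0.321, 0.0], [0.321, -0.947, 0.0], [0.0, -0.0, -1.0]]
force: [0.1, -0.2, -4.3]
opening: 0.314
```

Call:
servo_tool([
  [[0,0,0.0005],[0,0,0]],
  [[0,0,0.001],[0,0,0]],
  [[0,0,0.001],[0,0,0]],
  [[0,0,0.001],[0,0,0]],
])

```text
time_s: 9.95
position: [0.4896, -0.1825, 0.0215]
tcp_rot: [[0.947, 0.321, 0.0], [0.321, -0.947, -0.0], [0.0, 0.0, -1.0]]
force: [-0.5, 0.3, 3.7]
opening: 0.315
```

Call:
servo_tool([
  [[0,0,0],[0,0,0]],
  [[0,0,0],[0,0,0]],
  [[0,0,0],[0,0,0]],
  [[0,0,0],[0,0,0]],
  [[0,0,0],[0,0,0]],
  [[0,0,0],[0,0,0]],
], gripper=0.07)

```text
time_s: 10.7
position: [0.4895, -0.1825, 0.021]
tcp_rot: [[0.947, 0.321, -0.0], [0.321, -0.947, 0.0], [-0.0, -0.0, -1.0]]
force: [0.7, 0.8, -0.4]
opening: 0.792
```

Call:
servo_tool([
  [[0,0,-0.015],[0,0,0]],
  [[0,0,-0.04],[0,0,0]],
  [[0,0,-0.08],[0,0,0]],
  [[0,0,-0.12],[0,0,0]],
  [[0,0,-0.16],[0,0,0]],
  [[0,0,-0.19],[0,0,0]],
  [[0,0,-0.2],[0,0,0]],
  [[0,0,-0.2],[0,0,0]],
])

```text
time_s: 11.7
position: [0.4895, -0.1825, 0.2216]
tcp_rot: [[0.947, 0.321, 0.001], [0.321, -0.947, -0.001], [0.001, 0.001, -1.0]]
force: [0.6, -0.2, -0.7]
opening: 0.803
```

```bash
python3 - <<'E'
from h import *
s=telemetry.read_state(); print(s['position'],s['force'],s['opening'])
print(s['tcp_rot'].T@(np.array([.5205,.2055,.222])-s['position']))
b=snap('wrist','wr4.png')[0]; c=snap('top','top4.png')[0]
K,E=load('top4.png'); w=c[165:230,180:250]; cv2.imwrite('pics/c3.png',np.hstack([b[:300,:400],cv2.resize(w,(400,300),interpolation=2)]))
E
```

```text
[ 0.48946105 -0.18246189  0.22158209] [ 0.57506753 -0.18784756 -0.68045124] 0.8029613614962459
[ 0.15395043 -0.35745892 -0.00063837]
```

View pics/c3.png

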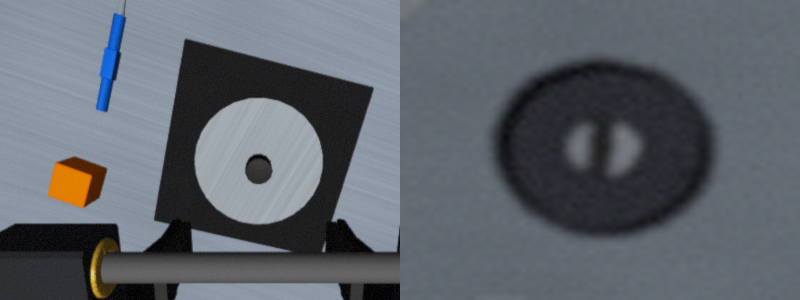

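The lid sits upright and wholly on the mat. The bar lies roughly along world x. Turning clockwise from yaw 0 would run out of joint-6 range, so I'll use yaw 180.

Call:
servo_tool([
  [[0.01,-0.024,0],[0,0,-0.16]],
  [[0.026,-0.06,0],[0,0,-0.32]],
  [[0.043,-0.1,0],[0,0,-0.48]],
  [[0.06,-0.14,0],[0,0,-0.64]],
  [[0.078,-0.181,0],[0,0,-0.8]],
  [[0.095,-0.221,0],[0,0,-0.96]],
  [[0.112,-0.26,0],[0,0,-1.12]],
  [[0.128,-0.297,0],[0,0,-1.28]],
  [[0.14,-0.325,0],[0,0,-1.44]],
  [[0.149,-0.346,0],[0,0,-1.6]],
  [[0.154,-0.3575,0],[0,0,-1.76]],
  [[0.154,-0.3575,0],[0,0,-1.92]],
], gripper=0.05)

```text
time_s: 13.3
position: [0.5196, 0.2064, 0.219]
tcp_rot: [[-0.631, 0.776, -0.004], [0.776, 0.631, -0.001], [0.002, -0.003, -1.0]]
force: [-0.4, -0.4, -0.7]
opening: 0.576
```

Call:
servo_tool([
  [[0,0,0],[0,0,-0.16]],
  [[0,0,0],[0,0,-0.32]],
  [[0,0,0],[0,0,-0.48]],
  [[0,0,0],[0,0,-0.64]],
  [[0,0,0],[0,0,-0.8]],
  [[0,0,0],[0,0,-0.895]],
  [[0,0,0],[0,0,-0.895]],
  [[0,0,0],[0,0,-0.895]],
])

```text
time_s: 14.3
position: [0.5201, 0.2054, 0.2201]
tcp_rot: [[-1.0, 0.001, -0.002], [0.001, 1.0, -0.0], [0.002, -0.0, -1.0]]
force: [-0.6, -0.2, 0.0]
opening: 0.574
```

```bash
python3 - <<'E'
from h import *
s=telemetry.read_state(); print(s['position'],s['joint_positions'],s['tcp_rot'].round(3),s['time_s'])
snap('wrist','wr5.png')
E
```

```text
[0.52014246 0.20541052 0.2200651 ] [ 1.01003843e+01  2.53714349e+01  9.17189331e+01  1.67454687e-03
  6.30240398e+01 -7.98287590e+01] [[-1.     0.001 -0.002]
 [ 0.001  1.    -0.   ]
 [ 0.002 -0.    -1.   ]] 14.3
```

View pics/wr5.png

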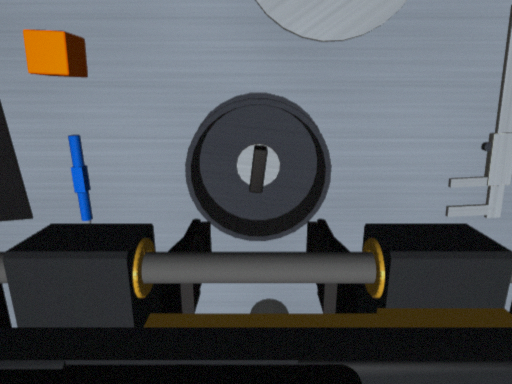

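Wrist view: the bar runs from about (261,146) to (257,193). The well rim spans columns 186–331. I'll fit the bar silhouette.

```bash
python3 - <<'E'
from h import *
from scipy.optimize import minimize,least_squares
K,E=load('wr5.png'); g=cv2.cvtColor(cv2.imread('pics/wr5.png'),6).astype(float)
th=np.linspace(0,2*np.pi,180)
def circ(c,r,z): return np.c_[c[0]+r*np.cos(th),c[1]+r*np.sin(th),0*th+z]
S=8;u0,v0=232,138
def poly(P,sh):
    m=np.zeros((62*S,55*S),np.uint8);q=cv2.convexHull(((w2pix(K,E,P)-[u0-.5,v0-.5])*S).astype(np.float32)).astype(np.int32);cv2.fillPoly(m,[q],1);return cv2.resize(m.astype(np.float32),(55,62),interpolation=cv2.INTER_AREA)
c=g[v0:v0+62,u0:u0+55]
def model(p,par=False):
    x,y,a=p[0]/1e3,p[1]/1e3,p[2]
    R=np.array([[np.cos(a),-np.sin(a)],[np.sin(a),np.cos(a)]])
    B=[[*(np.array([x,y])+R@[sx*.023,sy*.007]),z] for sx in(1,-1) for sy in(1,-1) for z in(.02,.05)]
    T=[b for b in B if b[2]>.03]
    d=poly(circ((x,y),.024,.02),0);b=poly(np.array(B),0);t=poly(np.array(T),0)
    A=np.stack([np.ones_like(d),np.maximum(d,b),b,t],-1).reshape(-1,4)
    co,*_=np.linalg.lstsq(A,c.ravel(),rcond=None);return ((A@co-c.ravel())**2).mean(),co
for a0 in(0,.1,-.1):
    o=minimize(lambda p:model(p)[0],[521,205,a0],method='Nelder-Mead',options=dict(initial_simplex=[[521,205,a0],[523,205,a0],[521,207,a0],[521,205,a0+.1]]));print(o.x,np.degrees(o.x[2]),o.fun,model(o.x)[1])
def f(p):
    q=w2pix(K,E,circ(p,.072,.062)); return [q[:,0].min()-186,q[:,0].max()-330.5]
print(least_squares(f,[.52,.205]).x)
s=telemetry.read_state();print(s['tcp_rot'].T@(np.array([*o.x[:2]/1e3,.0245])-s['position']))
E
```

```text
[ 5.20911116e+02  2.05345600e+02 -1.14838670e-01] -6.579771120316242 58.84417948908307 [  58.7011975    96.36612437 -122.8784927    13.65619772]
[ 5.20772424e+02  2.05347536e+02 -1.20718895e-01] -6.916683189017297 58.230824303788665 [  58.66854317   96.53198947 -120.73597152   11.3823824 ]
[ 5.20987951e+02  2.05351275e+02 -1.20978584e-01] -6.931562276422546 58.86156394101187 [  58.7261943    96.4312272  -123.38317902   14.18097883]
[0.54392426 0.20579863]
[-9.58240424e-04 -2.28390861e-05  1.95819375e-01]
```

Call:
servo_tool([
  [[-0.001,0,0.03],[0,0,0.06]],
  [[-0.001,0,0.07],[0,0,0.12]],
  [[-0.001,0,0.11],[0,0,0.12]],
  [[-0.001,0,0.14],[0,0,0.12]],
  [[-0.001,0,0.165],[0,0,0.12]],
  [[-0.001,0,0.18],[0,0,0.12]],
  [[-0.001,0,0.19],[0,0,0.12]],
  [[-0.001,0,0.195],[0,0,0.12]],
  [[-0.001,0,0.195],[0,0,0.12]],
  [[-0.001,0,0.195],[0,0,0.12]],
])

```text
time_s: 15.6
position: [0.5221, 0.2056, 0.0267]
tcp_rot: [[-0.993, 0.12, 0.001], [0.12, 0.993, 0.0], [-0.001, 0.0, -1.0]]
force: [-0.2, -0.1, -0.3]
opening: 0.571
```

Call:
servo_tool([
  [[0,0,0],[0,0,0]],
  [[0,0,0],[0,0,0]],
  [[0,0,0],[0,0,0]],
  [[0,0,0],[0,0,0]],
  [[0,0,0],[0,0,0]],
  [[0,0,0],[0,0,0]],
  [[0,0,0],[0,0,0]],
  [[0,0,0],[0,0,0]],
], gripper=0.0)

```text
time_s: 16.6
position: [0.5215, 0.2048, 0.0261]
tcp_rot: [[-0.993, 0.119, -0.001], [0.119, 0.993, -0.001], [0.0, -0.001, -1.0]]
force: [-0.9, -5.7, 1.3]
opening: 0.154
```

```bash
cat > m.py <<'E'
from h import *
s=telemetry.read_state();R=s['tcp_rot'];print(s['position'].round(4),'yaw',np.degrees(np.arctan2(R[1,0],R[0,0])).round(2),'F',s['force'].round(1),'M',s['moment'].round(3),'j6',s['joint_positions'][5].round(2),'tau6',s['tau'][5].round(3),s['opening'].round(3),s['time_s'].round(2))
E
python3 m.py
```

```text
Traceback (most recent call last):
  File "m.py", line 2, in <module>
    s=telemetry.read_state();R=s['tcp_rot'];print(s['position'].round(4),'yaw',np.degrees(np.arctan2(R[1,0],R[0,0])).round(2),'F',s['force'].round(1),'M',s['moment'].round(3),'j6',s['joint_positions'][5].round(2),'tau6',s['tau'][5].round(3),s['opening'].round(3),s['time_s'].round(2))
                                                                                                                                                                                                                                                 ^^^^^^^^^^^^^^^^^^
AttributeError: 'float' object has no attribute 'round'
```

```bash
sed -i "s/s\['opening'\].round(3),s\['time_s'\].round(2)/round(s['opening'],3),round(s['time_s'],2)/" m.py; python3 m.py
```

```text
[0.5215 0.2048 0.0261] yaw 173.15 F [-0.9 -5.7  1.3] M [-0.85  -0.073 -0.06 ] j6 -73.05 tau6 -0.087 0.154 16.6
```

Call:
servo_tool([
  [[0,-0.0005,0],[0,0,0.05]],
  [[0,-0.0005,0],[0,0,0.1]],
  [[0,-0.0005,0],[0,0,0.1]],
])

```text
time_s: 16.98
position: [0.5214, 0.2048, 0.0261]
tcp_rot: [[-0.976, 0.216, -0.0], [0.216, 0.976, -0.001], [0.0, -0.001, -1.0]]
force: [-0.3, -4.4, 1.6]
opening: 0.163
```

```bash
python3 m.py
```

```text
[0.5214 0.2048 0.0261] yaw 167.5 F [-0.3 -4.4  1.6] M [-0.597 -0.096  0.199] j6 -67.44 tau6 0.26 0.163 16.98
```

Call:
servo_tool([
  [[0,0,0],[0,0,0.05]],
  [[0,0,0],[0,0,0.1]],
  [[0,0,0],[0,0,0.1]],
])

```text
time_s: 17.35
position: [0.5215, 0.2047, 0.0261]
tcp_rot: [[-0.95, 0.313, -0.0], [0.313, 0.95, -0.001], [0.0, -0.001, -1.0]]
force: [0.4, -4.8, 1.7]
opening: 0.158
```

```bash
python3 m.py
```

```text
[0.5215 0.2047 0.0261] yaw 161.78 F [ 0.4 -4.8  1.7] M [-0.707 -0.053  0.154] j6 -61.72 tau6 0.208 0.158 17.35
```

Call:
servo_tool([
  [[0,-0.0005,0],[0,0,0.05]],
  [[0,-0.0005,0],[0,0,0.1]],
  [[0,-0.0005,0],[0,0,0.1]],
])

```text
time_s: 17.73
position: [0.5214, 0.2047, 0.0261]
tcp_rot: [[-0.914, 0.406, 0.0], [0.406, 0.914, 0.0], [-0.0, 0.0, -1.0]]
force: [-0.2, -3.8, 1.7]
opening: 0.159
```

```bash
python3 m.py
```

```text
[0.5214 0.2047 0.0261] yaw 156.03 F [-0.2 -3.8  1.7] M [-0.561 -0.103  0.03 ] j6 -56.05 tau6 0.155 0.159 17.73
```

Call:
servo_tool([
  [[0,0,0],[0,0,0.04]],
  [[0,0,0],[0,0,0.04]],
])

```text
time_s: 17.98
position: [0.5215, 0.2046, 0.0261]
tcp_rot: [[-0.897, 0.442, 0.0], [0.442, 0.897, 0.0], [-0.0, 0.0, -1.0]]
force: [-0.6, -2.7, 1.7]
opening: 0.159
```

```bash
python3 m.py
```

```text
[0.5215 0.2046 0.0261] yaw 153.74 F [-0.6 -2.7  1.7] M [-0.535 -0.084  0.067] j6 -53.76 tau6 0.114 0.159 17.98
```

Call:
servo_tool([
  [[0,0,0],[0,0,0.04]],
  [[0,0,0],[0,0,0.04]],
])

```text
time_s: 18.23
position: [0.5214, 0.2046, 0.0261]
tcp_rot: [[-0.878, 0.478, 0.0], [0.478, 0.878, 0.0], [0.0, 0.0, -1.0]]
force: [-1.1, -3.6, 2.3]
opening: 0.156
```

```bash
python3 m.py
```

```text
[0.5214 0.2046 0.0261] yaw 151.45 F [-1.1 -3.6  2.3] M [-0.493 -0.094  0.051] j6 -51.46 tau6 0.092 0.156 18.23
```

Call:
servo_tool([
  [[0,0,0],[0,0,0.04]],
  [[0,0,0],[0,0,0.04]],
])

```text
time_s: 18.48
position: [0.5215, 0.2046, 0.0261]
tcp_rot: [[-0.859, 0.512, 0.0], [0.512, 0.859, -0.0], [-0.0, 0.0, -1.0]]
force: [-0.1, -3.4, 2.1]
opening: 0.156
```

```bash
python3 m.py
```

```text
[0.5215 0.2046 0.0261] yaw 149.19 F [-0.1 -3.4  2.1] M [-0.435 -0.087  0.181] j6 -49.19 tau6 0.247 0.156 18.48
```

Call:
servo_tool([
  [[0,0,0],[0,0,0.04]],
  [[0,0,0],[0,0,0.04]],
])

```text
time_s: 18.73
position: [0.5214, 0.2046, 0.0261]
tcp_rot: [[-0.838, 0.546, 0.0], [0.546, 0.838, -0.0], [-0.0, -0.0, -1.0]]
force: [0.2, -2.3, 2.1]
opening: 0.162
```

```bash
python3 m.py
```

```text
[0.5214 0.2046 0.0261] yaw 146.89 F [ 0.2 -2.3  2.1] M [-0.428 -0.075  0.219] j6 -46.9 tau6 0.272 0.162 18.73
```

tau6 shows click 1 between command angles 0.38 and 0.42, so yaw agrees with bar angle. On to click 2.

Call:
servo_tool([
  [[0,0,0],[0,0,0.06]],
  [[0,0,0],[0,0,0.12]],
  [[0,0,0],[0,0,0.18]],
  [[0,0,0],[0,0,0.24]],
  [[0,0,0],[0,0,0.28]],
  [[0,0,0],[0,0,0.28]],
])

```text
time_s: 19.48
position: [0.5214, 0.2045, 0.0261]
tcp_rot: [[-0.654, 0.757, -0.0], [0.757, 0.654, -0.0], [0.0, -0.0, -1.0]]
force: [-0.0, -3.1, 2.4]
opening: 0.157
```

```bash
python3 m.py
```

```text
[0.5214 0.2045 0.0261] yaw 130.81 F [-0.  -3.1  2.4] M [-0.592 -0.089  0.072] j6 -30.83 tau6 0.13 0.157 19.48
```

Call:
servo_tool([
  [[0,0,0],[0,0,0.04]],
  [[0,0,0],[0,0,0.04]],
])

```text
time_s: 19.73
position: [0.5213, 0.2045, 0.0261]
tcp_rot: [[-0.623, 0.782, -0.0], [0.782, 0.623, -0.0], [0.0, -0.0, -1.0]]
force: [-0.4, -3.2, 3.3]
opening: 0.16
```

```bash
python3 m.py
```

```text
[0.5213 0.2045 0.0261] yaw 128.52 F [-0.4 -3.2  3.3] M [-0.686 -0.069  0.099] j6 -28.54 tau6 0.105 0.16 19.73
```

Call:
servo_tool([
  [[0,0,0],[0,0,0.02]],
  [[0,0,0],[0,0,0.02]],
])

```text
time_s: 19.98
position: [0.5213, 0.2045, 0.0261]
tcp_rot: [[-0.606, 0.795, -0.0], [0.795, 0.606, -0.0], [-0.0, -0.0, -1.0]]
force: [-0.1, -3.4, 2.0]
opening: 0.159
```

```bash
python3 m.py
```

```text
[0.5213 0.2045 0.0261] yaw 127.33 F [-0.1 -3.4  2. ] M [-0.665 -0.014  0.122] j6 -27.34 tau6 0.154 0.159 19.98
```

Call:
servo_tool([
  [[0,0,0],[0,0,0.01]],
  [[0,0,0],[0,0,0.01]],
])

```text
time_s: 20.23
position: [0.5214, 0.2045, 0.0261]
tcp_rot: [[-0.598, 0.801, -0.0], [0.801, 0.598, -0.0], [-0.0, -0.0, -1.0]]
force: [-1.0, -4.8, 2.9]
opening: 0.156
```

```bash
python3 m.py
```

```text
[0.5214 0.2045 0.0261] yaw 126.74 F [-1.  -4.8  2.9] M [-0.756 -0.058  0.173] j6 -26.75 tau6 0.185 0.156 20.23
```

Call:
servo_tool([
  [[0,0,0],[0,0,0.01]],
  [[0,0,0],[0,0,0.01]],
])

```text
time_s: 20.48
position: [0.5213, 0.2045, 0.0261]
tcp_rot: [[-0.59, 0.807, -0.0], [0.807, 0.59, -0.0], [-0.0, -0.0, -1.0]]
force: [-0.0, -5.0, 2.1]
opening: 0.156
```

```bash
python3 m.py
```

```text
[0.5213 0.2045 0.0261] yaw 126.16 F [-0.  -5.   2.1] M [-0.74  -0.027  0.202] j6 -26.16 tau6 0.226 0.156 20.48
```

Call:
servo_tool([
  [[0,0,0],[0,0,0.02]],
  [[0,0,0],[0,0,0.02]],
])

```text
time_s: 20.72
position: [0.5213, 0.2045, 0.0261]
tcp_rot: [[-0.574, 0.819, -0.0], [0.819, 0.574, -0.0], [-0.0, -0.0, -1.0]]
force: [-0.8, -4.0, 3.2]
opening: 0.16
```

```bash
python3 m.py
```

```text
[0.5213 0.2045 0.0261] yaw 125.0 F [-0.8 -4.   3.2] M [-0.752  0.012  0.276] j6 -25.01 tau6 0.271 0.16 20.73
```

Click 2 lies at commands 0.79–0.83 (tau6 0.105→0.27). Click 3 should be at about 1.20–1.22, so I'll approach it carefully.

Call:
servo_tool([
  [[0,0,0],[0,0,0.06]],
  [[0,0,0],[0,0,0.12]],
  [[0,0,0],[0,0,0.18]],
  [[0,0,0],[0,0,0.24]],
  [[0,0,0],[0,0,0.28]],
  [[0,0,0],[0,0,0.3]],
  [[0,0,0],[0,0,0.3]],
])

```text
time_s: 21.6
position: [0.5212, 0.2044, 0.0261]
tcp_rot: [[-0.306, 0.952, -0.0], [0.952, 0.306, -0.0], [0.0, -0.0, -1.0]]
force: [-0.5, -5.1, 3.8]
opening: 0.156
```

```bash
python3 m.py
```

```text
[0.5212 0.2044 0.0261] yaw 107.79 F [-0.5 -5.1  3.8] M [-0.861  0.031  0.082] j6 -7.81 tau6 0.111 0.156 21.6
```

Call:
servo_tool([
  [[0,0,0],[0,0,0.04]],
  [[0,0,0],[0,0,0.04]],
])

```text
time_s: 21.85
position: [0.5212, 0.2044, 0.0261]
tcp_rot: [[-0.267, 0.964, -0.0], [0.964, 0.267, -0.0], [0.0, -0.0, -1.0]]
force: [-1.5, -4.9, 4.5]
opening: 0.16
```

```bash
python3 m.py
```

```text
[0.5212 0.2044 0.0261] yaw 105.49 F [-1.5 -4.9  4.5] M [-0.897  0.072  0.045] j6 -5.51 tau6 0.113 0.16 21.85
```

Call:
servo_tool([
  [[0,0,0],[0,0,0.02]],
  [[0,0,0],[0,0,0.02]],
])

```text
time_s: 22.1
position: [0.5212, 0.2044, 0.0261]
tcp_rot: [[-0.248, 0.969, -0.0], [0.969, 0.248, -0.0], [-0.0, -0.0, -1.0]]
force: [-1.4, -4.9, 3.3]
opening: 0.157
```

```bash
python3 m.py
```

```text
[0.5212 0.2044 0.0261] yaw 104.37 F [-1.4 -4.9  3.3] M [-0.887  0.087  0.124] j6 -4.38 tau6 0.165 0.157 22.1
```

Call:
servo_tool([
  [[0,0,0],[0,0,0.01]],
  [[0,0,0],[0,0,0.01]],
  [[0,0,0],[0,0,0.01]],
  [[0,0,0],[0,0,0.01]],
  [[0,0,0],[0,0,0.01]],
  [[0,0,0],[0,0,0.01]],
])

```text
time_s: 22.85
position: [0.5212, 0.2044, 0.0261]
tcp_rot: [[-0.239, 0.971, -0.0], [0.971, 0.239, -0.0], [-0.0, -0.0, -1.0]]
force: [-1.1, -4.9, 3.5]
opening: 0.157
```

```bash
python3 m.py; python3 - <<'E'
from h import *
b=snap('wrist','wr6.png')[0]; c=snap('top','top6.png')[0]; d=snap('side','side6.png')[0]
cv2.imwrite('pics/c4.png',cv2.resize(np.hstack([b,c]),(800,300)))
E
python3 m.py
```

```text
[0.5212 0.2044 0.0261] yaw 103.82 F [-1.1 -4.9  3.5] M [-0.87   0.044  0.167] j6 -3.83 tau6 0.183 0.157 22.85
[0.5212 0.2044 0.0261] yaw 103.81 F [-1.4 -4.6  4. ] M [-0.89   0.105  0.204] j6 -3.82 tau6 0.183 0.159 23.0
```

View pics/c4.png

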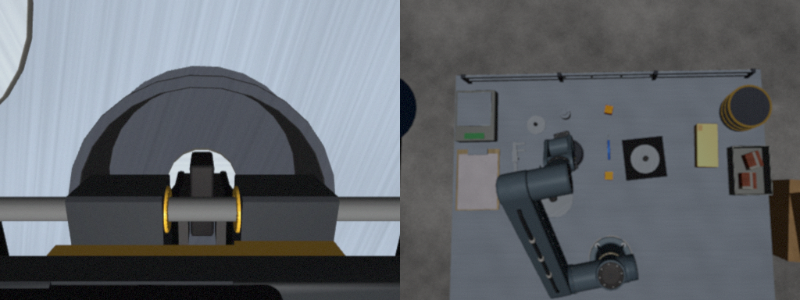

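The bar is in the jaws and steady in the third pocket. The lid is on the mat and nothing else has moved, so I'm handing in.

```bash
python3 -c "
from h import *
print(order.hand_in())"
```

```text
the job is handed in; nothing more can be done
None
```

The job was handed in at about 23 s of the 72 s allowed, with the gripper still holding the bar knob at the third click; the hand-in gave no verdict.

- **Lid:** I lifted it off by its knob and set it on the mat with a light touch (under 10 N). The wrist view afterwards and the final top view show it right way up, wholly on the mat, with margin all round.
- **Bar knob:** I turned it clockwise from home and felt three clicks as the resistance sank and then jumped:

| Click | Commanded angle (rad) |
|---|---|
| 1 | 0.38–0.42 |
| 2 | about 0.79–0.83 |
| 3 | about 1.20 |

- **Final position:** I stopped at a commanded 1.21 rad. The measured tool turn is 69.3° (1.21 rad).
- **Last checks:** The last-joint torque is steady at 0.183 N m, partway up the third jump and below the 0.27 N m seen just past click 2. The opening of about 14 mm confirms the bar is between the pads. The brick, caliper, scribe, cubes and weight look unmoved in the final top view.
- **Did not fit or unsure:** A steady sideways force of about 5 N remained on the gripper from a slight off-centre grip. The bar may also lag the jaws by one or two hundredths of a radian. A quick fit of the well's rim for its centre gave a useless value in one axis, so I relied on the bar and lid fits, which agreed within 1 mm.

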